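Switch the ball sorter and feed two grinding balls down the other chute

TASK

The ball sorter's seesaw gate is tipped to the wrong side: with a fingertip, press down the raised wing of the gate so that it rocks over its pivot and stays tipped the other way. Then push the two steel grinding balls along the feed rails with a fingertip, over the small crest, so that both roll by themselves onto the gate and down the newly opened chute into the clear box there. Nothing is to be picked up or carried; do not touch the balls once they have left the rails, and leave the bottle, the tape roll and the forceps where they are.

Things in the scene. Friction and masses are not known exactly. Their poses are not given: they have to be found in the camera images.
- sorter: Fixed aluminium stand of the ball sorter, base plate 240 x 230 x 10 mm. Origin: on the worktop below the middle of the gate's pivot; x runs along the feed rails toward the gate, y to the left along the gate, z up. A back stop plate (y +-28 mm, 166 mm high) stands behind the gate at x = 38 to 44 mm. Chutes 72 mm wide slope outward at both gate ends, |y| = 89 to 152, z = 80 to 58 mm.
- feed_crest (a point): Crest of the feed rails, at rod-top height midway between the rods: sorter x = -72, y = 0, z = 152 mm. Two 6 mm steel rods 18 mm apart run along x from -185 (tops at z = 153) through a dip at -115 (149) and this crest to -34 (142). The space above and beside them is open: a fingertip fits behind the rear ball at z = 157. Past the crest a ball rolls on by itself and drops 20 mm onto the gate.
- left_box_floor (a point): Centre of the inner floor of the left clear acrylic box, fixed under the left chute: sorter x = -30, y = +177, z = 3 mm. Box 160 (x) x 100 (y) x 50 mm, walls 3 mm, open on top.
- right_box_floor (a point): The same for the identical right box: sorter x = -30, y = -177, z = 3 mm.
- gate_beam (a joint): Hinge of the seesaw gate (axis along sorter x at y = 0, z = 88 mm), rad. +0.28: left (+y) wing raised, balls run right; -0.28: right wing raised, balls run left. Top-heavy, no spring: rests at either stop; pressed past level (0) it falls on by itself (in the first instants it may still be falling to its stop). Under 5 N at the wing. Grey trough 200 mm long (y), 56 mm wide inside, walls 12 and 16 mm; floor top 118 mm above the worktop when level.
- left_wing (a point): Point on top of the gate's floor, on the left (+y) wing, 74 mm from the gate's middle and 26 mm from the wing's end, marked by three dark ribs; the place to press when this wing is the raised one. About 137 mm above the worktop when raised, 96 mm when low.
- right_wing (a point): The same point on the right (-y) wing.
- ball_rear_center (a point): Centre of the rear (nearer the robot) steel grinding ball, 30 mm diameter, about 0.11 kg, resting in the dip of the feed rails.
- ball_front_center (a point): Centre of the front ball, the same, resting against or just ahead of the rear ball.
- ball_rear: The rear ball itself (origin on its surface and turns with it; use its centre point for its place).
- ball_front: The front ball itself (the same).
- bottle: Brown bottle with black cap, 33 x 33 x 68 mm, standing loose to the front right of the sorter; origin at its underside's centre. A bystander.
- tape: Roll of tape, 86 mm across, 18 mm high, lying loose to the front left of the sorter; origin at its underside's centre. A bystander.
- forceps: Steel forceps, 136 x 19 x 8 mm, lying loose on the sorter's base plate to the left of the feed rails, along them; origin at its underside's centre. A bystander.
Not all that is in view belongs to the job. Leave any green or purple look-alike of the ball_rear alone.

How it is judged:
On the way:
1. the gate has been rocked over its pivot to the other side (distance of left_wing from where it was at the start of the episode above 0.0226 m and (value of joint gate_beam above 0.22 rad or value of joint gate_beam below -0.22 rad)), for 0.2 s.
At the end, for the whole second after the job is handed in: The gate rests within about 0.06 rad of the stop opposite to the one it rested at when work began, and both balls lie inside the clear box under the gate's low wing (centres below 50 mm), nearly at rest (under 0.15 m/s) (distance of left_wing from where it was at the start of the episode above 0.0226 m and ((value of joint gate_beam below -0.22 rad and y of ball_rear_center in the frame of sorter between 0.125 and 0.23 m and x of ball_rear_center in the frame of sorter between -0.115 and 0.055 m and z of each of ball_rear_center, ball_front_center in the frame of sorter below 0.05 m and y of ball_front_center in the frame of sorter between 0.125 and 0.23 m and x of ball_front_center in the frame of sorter between -0.115 and 0.055 m) or (value of joint gate_beam above 0.22 rad and y of ball_rear_center in the frame of sorter between -0.23 and -0.125 m and x of ball_rear_center in the frame of sorter between -0.115 and 0.055 m and z of each of ball_rear_center, ball_front_center in the frame of sorter below 0.05 m and y of ball_front_center in the frame of sorter between -0.23 and -0.125 m and x of ball_front_center in the frame of sorter between -0.115 and 0.055 m)) and linear speed of each of ball_rear, ball_front below 0.15 m/s); the robot touches nothing.
It fails at once if a ball is lifted off its path (more than about 15 mm above its height on the rails) (height (world z) of any of ball_rear_center, ball_front_center above 0.182 m).
It fails at once if the robot touches a ball after it has left the feed rails (((contact force between ball_rear and the arm above 0.3 N or contact force between ball_rear and the fingers above 0.3 N) and (x of ball_rear_center in the frame of sorter above -0.02 m or y of ball_rear_center in the frame of sorter above 0.03 m or y of ball_rear_center in the frame of sorter below -0.03 m or height (world z) of ball_rear_center below 0.14 m)) or ((contact force between ball_front and the arm above 0.3 N or contact force between ball_front and the fingers above 0.3 N) and (x of ball_front_center in the frame of sorter above -0.02 m or y of ball_front_center in the frame of sorter above 0.03 m or y of ball_front_center in the frame of sorter below -0.03 m or height (world z) of ball_front_center below 0.14 m))).
It fails at once if the brown bottle is moved by more than 20 mm, lifted or tipped over (distance of bottle from where it was at the start of the episode above 0.02 m or angle between bottle's own z axis and vertical above 0.4 rad).
It fails at once if the tape roll is moved by more than 20 mm or lifted (distance of tape from where it was at the start of the episode above 0.02 m).
It fails at once if the forceps are moved by more than 20 mm or lifted (distance of forceps from where it was at the start of the episode above 0.02 m).
It also fails if it takes over 45 s, if anything falls off the work surface, if the arm or the gripper's body presses on something with over 40 N, if the wrist force passes 120 N, or if a joint passes its speed limit or range.

ROBOT

A 7-joint arm with a two-finger parallel gripper is mounted at the origin on a cart in front of the work surface, level with it; the furniture and walls round the work are solid. World frame = base frame: x ahead of the robot, y to its left, z up, the work surface at z = 0. Lengths are in m, angles in rad, forces in N, time in s.
With the tool pointing down it reaches from about 0.4 to 0.85 m from the base axis. Payload 4.5 kg.
Tool frame: the origin (TCP) lies midway between the tips of the shut fingers; the grasp point (between the pads) lies 19 mm behind it; z points along the fingers, y is the direction in which the jaws open and shut (so a half turn about z gives the same grasp; the last joint's range is limited). The gripper opens to 88 mm and grips with 3 to 60 N. Pads are 18 mm wide; open, the fingers measure 123 mm over their backs; the gripper's body (75 mm by 187 mm) begins 45 mm behind the grasp point.
Start: joints at [1.356, 0.689, -0.195, 1.565, 0.157, 0.902, -0.215], TCP at [0.154, -0.606, 0.239] pointing down, gripper open.
Joint ranges: [-3.01, 3.01], [-0.46, 2.08], [-1.47, 1.51], [0.13, 2.56], [-1, 4.14], [0.04, 2.09], [-2.66, 2.66]. Speed limits (rad/s): [2.57, 2.57, 3.14, 3.14, 3.14, 3.14, 3.14].

INTERFACE

Orientations are given as a unit quaternion [x, y, z, w].
In Python, from plant import get_state, snapshot, finish_job, find_in gives the robot as it stands.
- The arm moves only by the shell command python3 -m creep 'ROWS' [OPENING] [FORCE]. ROWS is JSON, one flat list of numbers, 6 for each row, row after row: the shift along the tool's x, y, z in mm, then the turn, a rotation vector about the tool's x, y, z in degrees. In form: [tx, ty, tz, wx, wy, wz, tx, ty, tz, wx, wy, wz, ...]. A call has 1 to 5 rows; each row shifts and turns the pose as measured when the row begins, along the tool's axes as they then stand; what a row does not reach is not made up. A row lasts 1/12 s, in which the tool goes at most 41.7 mm and 7.16 degrees, less where a joint would pass 70% of its speed; a pose out of reach is approached as far as the arm can. A call is refused whole if a number of a shift passes 41.7 or a number of a turn 7.16, either way. A call with a gripper value outside its range is refused whole. OPENING is the finger opening in mm, from 0 to 88.1, set as the call begins (- or left out, the last holds). The fingers move at their own pace and stop on an object; FORCE is the grip in N (left out, the last holds). Time passes only in rows, so rows that do not move let the fingers close. It gives the time, the measured TCP pose, the force and the opening at its end, in the units of the state.
- get_state(): the state, without advancing time (a new reading comes with each control period).
- snapshot(name): name is "side" or "top"; returns a dict with "color" (400x640x3 uint8, red, green, blue), "intrinsics" (3x3 intrinsics, pixels), "dist_coeffs" ([k1, k2, p1, p2, k3] as OpenCV has them; the pictures are not rectified), "extrinsics" (4x4, takes a point from world to camera coordinates). Camera axes: x right, y down, z forward; pixel columns grow to the right and rows downward; lengths in m; the calibration is good to about 2 mm. A picture is of the moment at which its call begins. There is no depth.
- finish_job(): hands the job in, once; it reports no verdict.
Trained networks look in the newest picture that a camera, given by its name, has taken for a name from the list of things; names that differ only in an ending like _2 or _b are one class to them, and where a whole thing is asked for, a point or a joint stands for the part that bears it (a point fixed in the world has none). Each returns a list of dicts, best first, with "score" (0 to 1); they miss things now and then, are a little off and sometimes report something else, mostly with a low value. They report only what shows in the picture. A call takes as long as a camera call. They do not tell look-alikes from the thing itself.
- find_in(thing, camera): "xy" ([column, row] in pixels, amid what is visible of it).
The state is a dict: "clock": time; "q": joint angles; "qd": joint speeds; "joint_torque": joint torques, N m; "tool_pos": TCP position; "eef_rot": TCP orientation; "contact_force": force on the tool from outside, world axes, zero at the start; "moment": the same for the moment, N m; "opening": opening from 0.0 (shut) to 1.0 (fully open).
Only numpy, scipy, OpenCV 4.12 (cv2) and the standard library are available. Lean on these libraries where they do the work, as an engineer would, in place of code of your own. Each camera call takes 0.05 s, during which the arm holds its last target.

## Working session

There is one attempt and no reset: what is moved stays moved. The work goes in short steps, Python scripts to look and compute and a shell command to move; the robot and the scene stay as the last step left them, time stands still between calls to the robot, and variables do not carry over. Pictures are saved under pics/ and viewed, and the job is handed in when it is done.

```bash
ls; mkdir -p pics
python3 - <<'E'
from plant import get_state, snapshot, find_in
import cv2,numpy as np
s=get_state();print(s)
for n in("side","top"):
    d=snapshot(n);cv2.imwrite(f"pics/{n}0.png",d["color"][:,:,::-1])
    print(n,d["intrinsics"],d["dist_coeffs"],d["extrinsics"])
    for t in["sorter","gate_beam","left_wing","right_wing","ball_rear","ball_front","ball_rear_center","ball_front_center","feed_crest","left_box_floor","right_box_floor","bottle","tape","forceps"]:
        try:print(t,[(np.round(r["xy"],1).tolist(),round(r["score"],2)) for r in find_in(t,n)][:3])
        except Exception as e:print(t,e)
E
```

```text
pics
{'clock': 0.0, 'q': array([ 1.35580815,  0.68999841, -0.19450045,  1.5663635 ,  0.15726928,
        0.90247334, -0.21512179]), 'qd': array([-8.28731077e-05, -6.42574307e-04,  1.28288331e-03,  2.24866502e-03,
       -7.85661035e-04, -2.05137334e-03,  8.41411654e-04]), 'joint_torque': array([ 7.21799734e-04, -5.27554929e+01, -1.26691740e+00, -1.53430098e+01,
       -5.27141453e-02,  6.57298457e-03,  1.72931022e-04]), 'tool_pos': array([ 0.15368882, -0.60514869,  0.23789548]), 'eef_rot': array([ 9.92270397e-01,  1.24091091e-01, -1.72121340e-04, -9.11536313e-04]), 'contact_force': array([ 1.01266234,  0.27217611, -0.21106399]), 'moment': array([ 0.01650496,  0.01504297, -0.05343738]), 'opening': 1.002777632263243}
side [[483.14853888   0.         314.31107852]
 [  0.         483.14853888 205.36592982]
 [  0.           0.           1.        ]] [-0.04029598  0.          0.          0.          0.        ] [[ 0.97860226 -0.20390506  0.02757444 -0.5070929 ]
 [-0.05078329 -0.36921357 -0.92795603  0.10339425]
 [ 0.19939578  0.90669955 -0.3716682   0.92135078]
 [ 0.          0.          0
[... 972 characters left out ...]
98585387  1.06258356]
 [ 0.          0.          0.          1.        ]]
sorter [([309.1, 177.2], 0.67)]
gate_beam [([307.7, 150.0], 0.56)]
left_wing [([302.2, 149.6], 0.56), ([309.2, 178.0], 0.52)]
right_wing [([301.5, 145.5], 0.95)]
ball_rear [([306.7, 201.7], 0.71), ([289.3, 261.0], 0.46)]
ball_front []
ball_rear_center [([315.4, 267.1], 0.69), ([310.0, 203.4], 0.58)]
ball_front_center [([308.0, 189.0], 0.63), ([305.5, 203.3], 0.35)]
feed_crest [([311.0, 174.7], 0.94)]
left_box_floor [([308.6, 177.5], 0.72), ([240.9, 245.0], 0.53)]
right_box_floor [([308.6, 176.7], 0.65)]
bottle [([371.9, 218.5], 0.67), ([308.2, 177.1], 0.23)]
tape [([240.1, 249.2], 0.96)]
forceps [([309.8, 202.7], 0.7)]
```

Run:
```python
import cv2
a=cv2.imread("pics/side0.png");b=cv2.imread("pics/top0.png")
cv2.imwrite("pics/side0c.png",cv2.resize(a[120:340,190:490],None,fx=2.66,fy=2.66,interpolation=2))
cv2.imwrite("pics/top0c.png",cv2.resize(b[80:300,180:450],None,fx=2.7,fy=2.7,interpolation=2))
```

```text
(no output)
```

View pics/side0c.png

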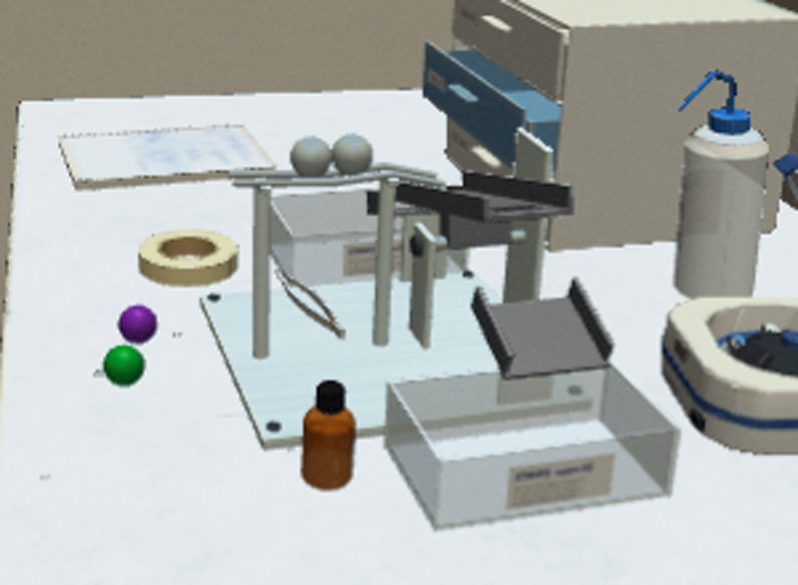

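View pics/top0c.png

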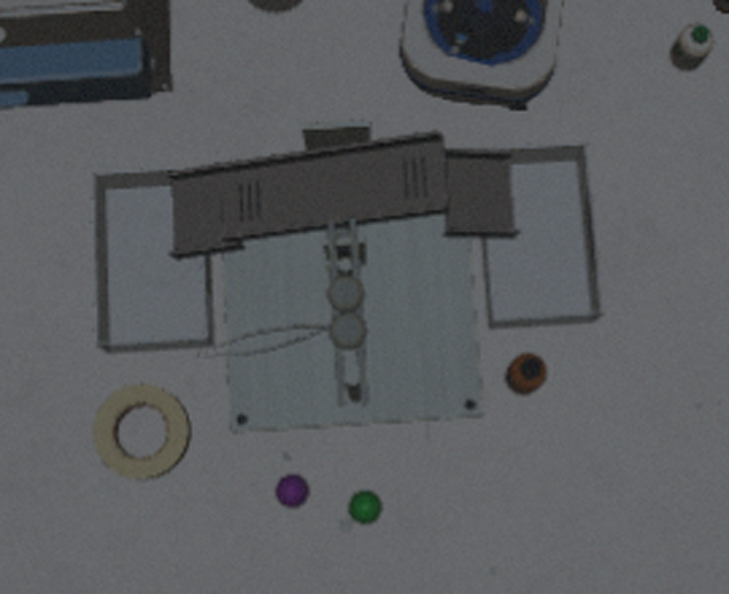

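```bash
cat > h.py <<'E'
import numpy as np,cv2
from scipy.optimize import least_squares
from plant import get_state,snapshot,find_in
def proj(d,P):
    E=d["extrinsics"];r,_=cv2.Rodrigues(E[:3,:3].copy())
    return cv2.projectPoints(np.array(P,float).reshape(-1,1,3),r,E[:3,3].copy(),d["intrinsics"],np.array(d["dist_coeffs"]))[0].reshape(-1,2)
def ray(d,uv):
    E=d["extrinsics"];p=cv2.undistortPoints(np.array([[uv]],float),d["intrinsics"],np.array(d["dist_coeffs"]))[0,0]
    R=E[:3,:3];o=-R.T@E[:3,3];v=R.T@np.array([p[0],p[1],1]);return o,v
def atz(d,uv,z):
    o,v=ray(d,uv);return o+v*(z-o[2])/v[2]
def tri(ds,uvs):
    A=np.zeros((3,3));b=np.zeros(3)
    for d,u in zip(ds,uvs):
        o,v=ray(d,u);v=v/np.linalg.norm(v);M=np.eye(3)-np.outer(v,v);A+=M;b+=M@o
    return np.linalg.solve(A,b)
def s2w(p,P):
    c,s=np.cos(p[2]),np.sin(p[2]);P=np.array(P,float).reshape(-1,3)
    return np.c_[p[0]+c*P[:,0]-s*P[:,1],p[1]+s*P[:,0]+c*P[:,1],P[:,2]]
E
python3 - <<'E'
from h import *
t=snapshot("top");s=snapshot("side")
f=lambda c:(c[0]/2.7+180,c[1]/2.7+80)
g=lambda c:(c[0]/2.66+190,c[1]/2.66+120)
for c in[(97,175),(101,350),(212,345),(585,147),(600,319),(490,325)]:print(c,atz(t,f(c),.05).round(4))
print("plate",[atz(t,f(c),.01).round(4)[:2] for c in[(233,432),(482,414)]])
print("balls",tri([t,s],[f((347,330)),g((311,156))]),tri([t,s],[f((346,293)),g((352,155))]))
W=[atz(t,f(c),.05)[:2] for c in[(97,175),(101,350),(585,147),(600,319)]]
for hx,oy in((.08,.227),(.083,.23)):
    M=[(-.03+hx,oy,.05),(-.03-hx,oy,.05),(-.03+hx,-oy,.05),(-.03-hx,-oy,.05)]
    r=least_squares(lambda p:(s2w(p,M)[:,:2]-W).ravel(),[.6,-.05,.0]);p=r.x
    print(p,(r.fun*1000).round(1))
    P=[s2w(p,q)[0] for q in[(-.115,0,.164),(-.085,0,.164),(-.072,0,.152),(-.185,0,.153)]]
    print(np.round(P,4))
np.save("p.npy",p)
E
```

```text
(97, 175) [0.6453 0.171  0.05  ]
(101, 350) [0.4845 0.1598 0.05  ]
(212, 345) [0.4897 0.061  0.05  ]
(585, 147) [ 0.6749 -0.2741  0.05  ]
(600, 319) [ 0.5153 -0.2839  0.05  ]
(490, 325) [ 0.5093 -0.1855  0.05  ]
plate [array([0.4159, 0.0453]), array([ 0.4337, -0.181 ])]
balls [ 0.48618927 -0.06183256  0.16309559] [ 0.51612899 -0.06065685  0.16220737]
[ 0.60993309 -0.05477421  0.06747242] [-0.8  4.1  0.4  4.5  0.3 -3.8  0.2 -4.8]
[[ 0.4952 -0.0625  0.164 ]
 [ 0.5251 -0.0605  0.164 ]
 [ 0.5381 -0.0596  0.152 ]
 [ 0.4254 -0.0672  0.153 ]]
[ 0.6099331  -0.05477439  0.06746641] [ 2.   7.3 -2.8  7.3  3.5 -6.6 -2.6 -8. ]
[[ 0.4952 -0.0625  0.164 ]
 [ 0.5251 -0.0605  0.164 ]
 [ 0.5381 -0.0596  0.152 ]
 [ 0.4254 -0.0672  0.153 ]]
```

Run:
```python
from h import *
p=np.array([.610,-.0548,.0674])
for n in("side","top"):
    d=snapshot(n);im=d["color"][:,:,::-1].copy();im=cv2.resize(im,None,fx=3,fy=3)
    for th,c in((.28,(0,0,255)),(-.28,(0,255,0))):
        G=[]
        for x,y,h in[(-.028,-.1,.03),(.028,-.1,.03),(.028,.1,.03),(-.028,.1,.03),(-.028,.074,.03),(.028,.074,.03),(.028,-.074,.03),(-.028,-.074,.03)]:
            G.append((x,y*np.cos(th)-h*np.sin(th),.088+y*np.sin(th)+h*np.cos(th)))
        print(th,np.round(G[4],3))
        u=proj(d,s2w(p,G))*3
        cv2.polylines(im,[u[:4].astype(int)],True,c,1)
        for a in u[4:]:cv2.circle(im,tuple(a.astype(int)),4,c,1)
    R=[(x,y,z) for y in(-.009,.009) for x,z in((-.185,.153),(-.115,.149),(-.072,.152),(-.034,.142))]
    u=(proj(d,s2w(p,R))*3).astype(int)
    cv2.polylines(im,[u[:4]],False,(255,0,0),1);cv2.polylines(im,[u[4:]],False,(255,0,0),1)
    B=[(x,y,.166) for x,y in((.038,-.028),(.044,-.028),(.044,.028),(.038,.028))]
    cv2.polylines(im,[(proj(d,s2w(p,B))*3).astype(int)],True,(255,0,255),1)
    x0,y0=(750,450) if n=="side" else (600,270)
    cv2.imwrite(f"pics/ov_{n}.png",im[y0:y0+500,x0:x0+700])
```

```text
0.28 [-0.028  0.063  0.137]
-0.28 [-0.028  0.079  0.096]
0.28 [-0.028  0.063  0.137]
-0.28 [-0.028  0.079  0.096]
```

View pics/ov_side.png

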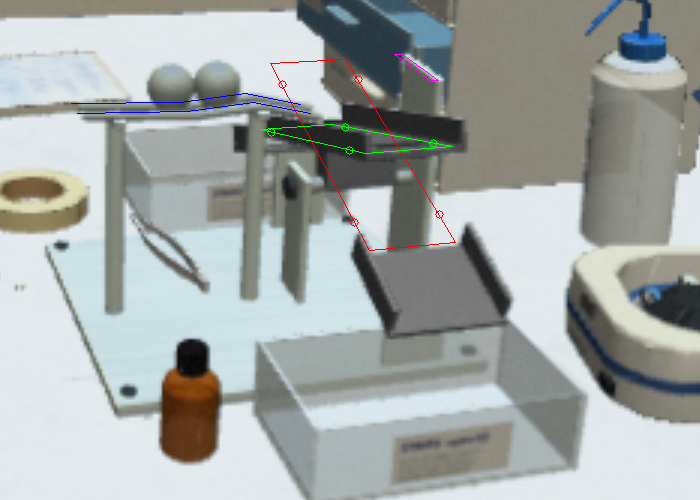

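View pics/ov_top.png

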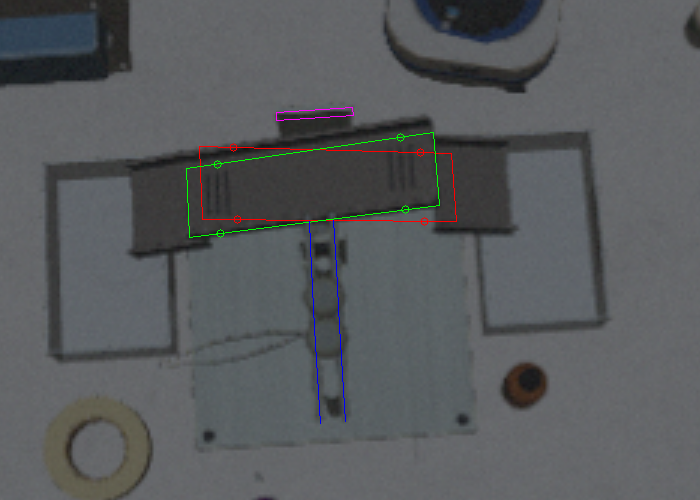

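Run:
```python
import cv2
a=cv2.imread("pics/side0.png");b=cv2.imread("pics/top0.png")
b=cv2.convertScaleAbs(b,alpha=2.0)
cv2.imwrite("pics/s6.png",cv2.resize(a[155:255,270:410],None,fx=5.6,fy=5.6,interpolation=2))
cv2.imwrite("pics/t6.png",cv2.resize(b[122:238,240:380],None,fx=5,fy=5,interpolation=2))
```

```text
(no output)
```

View pics/s6.png

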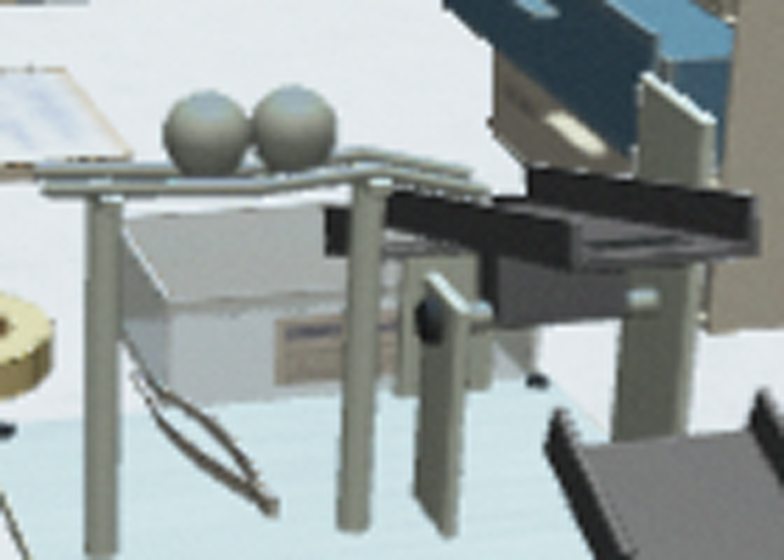

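View pics/t6.png

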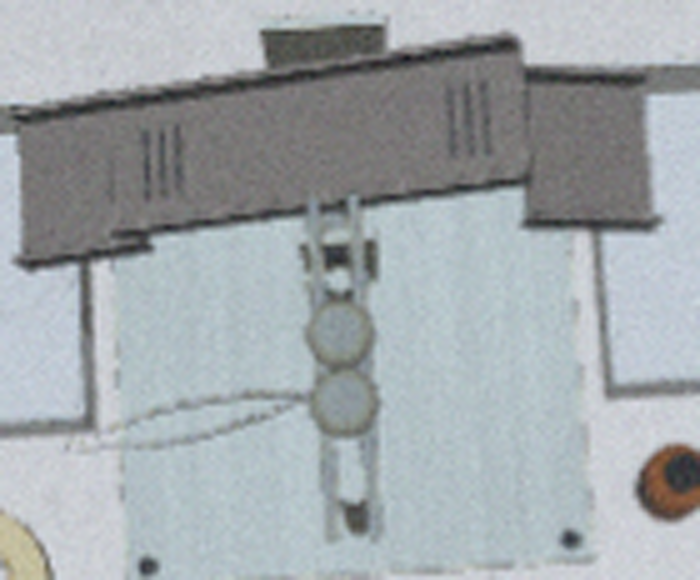

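Run:
```python
from h import *
t=snapshot("top");s=snapshot("side")
c,sn=np.cos(-.28),np.sin(-.28)
gy=lambda y:(0,y*c-.03*sn,.088+y*sn+.03*c)
T=[((-.034,.009,.142),(312,200)),((-.034,-.009,.142),(351,200)),((-.185,.009,.153),(332,540)),((-.185,-.009,.153),(373,540)),
(gy(.074),(163,162)),(gy(-.074),(468,118)),((.044,.028,.166),(262,25)),((.044,-.028,.166),(385,22))]
S=[((-.185,-.009,.150),(45,186)),((-.185,.009,.150),(38,170)),((-.034,-.009,.140),(485,190)),((-.034,.009,.140),(468,173)),((.041,-.028,.166),(709,125)),((.041,.028,.166),(645,75))]
ut=np.array([(q[0]/5+240,q[1]/5+122) for _,q in T]);us=np.array([(q[0]/5.6+270,q[1]/5.6+155) for _,q in S])
def f(p,wt=1,ws=1,z=0):
    o=np.array([0,0,z])
    return np.r_[wt*(proj(t,s2w(p,[a for a,_ in T])+o)-ut).ravel(),ws*(proj(s,s2w(p,[a for a,_ in S])+o)-us).ravel()]
for w in((1,1),(1,0),(0,1)):
    r=least_squares(lambda p:f(p,*w),[.61,-.055,.06],loss='soft_l1',x_scale=[.1,.1,.1]);print(w,r.x.round(4));print(f(r.x).reshape(-1,2).round(1).tolist())
    if w==(1,1):np.save("p.npy",r.x);p=r.x
for uv_t,uv_s in(((344,401),(207,134)),((340,333),(293,130))):
    P=tri([t,s],[(uv_t[0]/5+240,uv_t[1]/5+122),(uv_s[0]/5.6+270,uv_s[1]/5.6+155)]);print(P)
    d=P[:2]-p[:2];print("sorter",np.cos(p[2])*d[0]+np.sin(p[2])*d[1],-np.sin(p[2])*d[0]+np.cos(p[2])*d[1])
th=-.28
print("rwing w",s2w(p,[gy(-.074),gy(.074)]))
```

```text
(1, 1) [ 0.6142 -0.0541  0.0642]
[[0.4, 0.0], [0.6, -0.4], [-0.3, -0.9], [-0.1, -1.4], [0.1, -0.0], [0.4, 0.5], [-0.4, -1.4], [0.3, -2.2], [-0.2, 0.8], [-0.9, 0.4], [-1.3, -0.2], [-1.5, -0.3], [-0.1, -0.7], [-0.3, -0.5]]
(1, 0) [ 0.6126 -0.0537  0.0666]
[[0.2, 0.7], [0.5, 0.3], [-0.2, -0.2], [-0.1, -0.7], [-0.1, 0.8], [0.2, 1.2], [-0.7, -0.7], [0.1, -1.5], [-1.1, 0.8], [-1.7, 0.4], [-2.2, -0.2], [-2.3, -0.3], [-0.9, -0.7], [-1.2, -0.5]]
(0, 1) [ 0.6155 -0.0554  0.0478]
[[0.7, -0.6], [1.0, -0.9], [-1.1, -1.5], [-0.9, -1.9], [0.7, -1.1], [0.9, 0.4], [0.5, -2.2], [1.2, -2.6], [0.2, 0.4], [-0.3, 0.0], [-0.7, -0.1], [-0.7, -0.2], [0.7, -0.4], [0.9, -0.2]]
[ 0.48623578 -0.06241708  0.16274451]
sorter -0.12824563338720155 -5.604429987282264e-05
[ 0.51606296 -0.06035747  0.16220291]
sorter -0.09834776492920691 8.638593281283264e-05
rwing w [[ 0.61824318 -0.11683432  0.13728198]
 [ 0.60912099  0.02510906  0.09638135]]
```

```bash
python3 -m creep '[0,0,0,0,0,5,0,0,0,0,0,5,25,-23,0,0,0,0,25,-23,0,0,0,0,25,-23,0,0,0,0]' 0 20
cat > st.py <<'E'
from h import *
from scipy.spatial.transform import Rotation as R
import sys
p=np.load("p.npy");s=get_state()
Q=R.from_quat(s["eef_rot"]);P=s["tool_pos"];d=P[:2]-p[:2];c,sn=np.cos(p[2]),np.sin(p[2])
S=np.array([c*d[0]+sn*d[1],-sn*d[0]+c*d[1],P[2]])
print("t",round(s["clock"],2),"sorter mm",(S*1000).round(1),"F",s["contact_force"].round(1),"op",round(s["opening"],2))
print("toolx",Q.as_matrix()[:,0].round(3),"toolz",Q.as_matrix()[:,2].round(3), "yaw err deg",round(np.degrees(np.arctan2(Q.as_matrix()[1,0],Q.as_matrix()[0,0])-p[2]),1))
if len(sys.argv)>3:
    G=s2w(p,[[float(a)/1000 for a in sys.argv[1:4]]])[0];print("tool delta mm",(Q.inv().apply(G-P)*1000).round(1))
E
python3 st.py -8 -78 200
```

```text
clock: 2.22
tool_pos: [0.2172, -0.5373, 0.2379]
eef_rot: [1.0, 0.024, -0.002, 0.003]
contact_force: [0.8, -0.6, -0.1]
opening: 0.643
t 2.22 sorter mm [-427.2 -456.7  237.9] F [ 0.8 -0.6 -0.1] op 0.64
toolx [ 0.999  0.048 -0.005] toolz [-0.005 -0.007 -1.   ] yaw err deg -0.9
tool delta mm [ 413.3 -385.6   33.4]
```

```bash
python3 -m creep '[29,-27,0,0,0,0,29,-27,0,0,0,0,29,-27,0,0,0,0,29,-27,0,0,0,0,29,-27,0,0,0,0]'; python3 -m creep '[29,-27,0,0,0,0,29,-27,0,0,0,0,29,-27,0,0,0,0,29,-27,0,0,0,0,29,-27,0,0,0,0]';python3 st.py -8 -78 200
```

```text
clock: 2.63
tool_pos: [0.359, -0.3914, 0.2368]
eef_rot: [1.0, 0.02, -0.002, 0.005]
contact_force: [0.4, -0.3, 0.2]
opening: 0.264
clock: 3.05
tool_pos: [0.5047, -0.2428, 0.2359]
eef_rot: [1.0, 0.02, -0.001, 0.006]
contact_force: [1.1, 0.2, -0.1]
opening: 0.009
t 3.05 sorter mm [-121.4 -181.2  235.9] F [ 1.1  0.2 -0.1] op 0.01
toolx [ 0.999  0.041 -0.002] toolz [-0.002 -0.011 -1.   ] yaw err deg -1.4
tool delta mm [ 111.  -106.3   34.5]
```

```bash
python3 -m creep '[28,-27,0,0,0,-0.7,28,-27,0,0,0,-0.7,28,-27,0,0,0,0,27,-25,0,0,0,0,0,0,0,0,0,0]'; python3 st.py -8 -78 165
python3 - <<'E'
from h import *
for n in("side","top"):
    d=snapshot(n);im=d["color"][:,:,::-1];cv2.imwrite(f"pics/{n}1.png",im)
a=cv2.imread("pics/side1.png")[60:280,230:480]; b=cv2.convertScaleAbs(cv2.imread("pics/top1.png"),alpha=1.8)[80:300,200:450]
cv2.imwrite("pics/m1.png",cv2.resize(cv2.hconcat([a,b]),None,fx=1.6,fy=1.6))
E
```

```text
clock: 3.47
tool_pos: [0.6206, -0.1128, 0.235]
eef_rot: [0.999, 0.04, 0.003, 0.002]
contact_force: [0.3, 0.4, -0.7]
opening: 0.001
t 3.47 sorter mm [  2.6 -59.  235. ] F [ 0.3  0.4 -0.7] op 0.0
toolx [0.997 0.08  0.005] toolz [ 0.005 -0.005 -1.   ] yaw err deg 0.9
tool delta mm [-11.2  18.5  70.1]
```

View pics/m1.png

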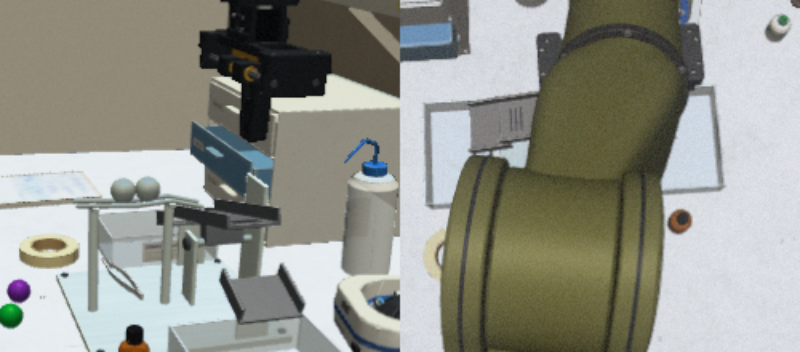

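```bash
python3 -m creep '[-11,18,30,0,0,0,0,0,0,0,0,0,0,0,0,0,0,0]'; python3 st.py -8 -78 165
python3 - <<'E'
from h import *
d=snapshot("side");print(proj(d,get_state()["tool_pos"]))
im=d["color"][:,:,::-1];cv2.imwrite("pics/s2.png",cv2.resize(im[100:260,300:460],None,fx=4,fy=4))
E
```

```text
clock: 3.82
tool_pos: [0.6048, -0.1433, 0.2052]
eef_rot: [0.999, 0.035, 0.0, 0.007]
contact_force: [1.3, 1.0, 1.2]
opening: 0.006
t 3.82 sorter mm [-15.1 -88.4 205.2] F [1.3 1.  1.2] op 0.01
toolx [ 0.998  0.069 -0.   ] toolz [ 0.    -0.013 -1.   ] yaw err deg 0.3
tool delta mm [  7.2 -10.9  40. ]
[[382.78511701 168.64384566]]
```

View pics/s2.png

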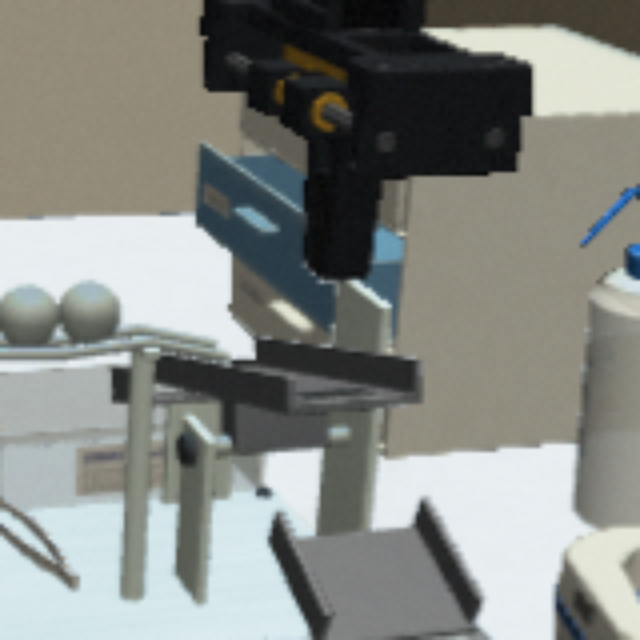

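```bash
python3 -m creep '[6,-9,15,0,0,0,0,0,0,0,0,0,0,0,0,0,0,0]'; python3 st.py -8 -78 165
```

```text
clock: 4.12
tool_pos: [0.6072, -0.14, 0.1911]
eef_rot: [0.999, 0.031, -0.002, 0.009]
contact_force: [0.6, -0.6, 0.1]
opening: 0.002
t 4.12 sorter mm [-12.5 -85.2 191.1] F [ 0.6 -0.6  0.1] op 0.0
toolx [ 0.998  0.061 -0.004] toolz [-0.003 -0.017 -1.   ] yaw err deg -0.2
tool delta mm [ 4.5 -7.7 25.9]
```

```bash
python3 -m creep '[6,-12,20,0.5,0,0,0,0,0,0,0,0,0,0,0,0,0,0]'; python3 st.py -8 -76 150
```

```text
clock: 4.37
tool_pos: [0.6129, -0.1309, 0.174]
eef_rot: [1.0, 0.029, -0.0, 0.006]
contact_force: [0.3, -0.4, -0.2]
opening: 0.005
t 4.37 sorter mm [ -6.2 -76.5 174. ] F [ 0.3 -0.4 -0.2] op 0.01
toolx [ 0.998  0.058 -0.001] toolz [-0.    -0.011 -1.   ] yaw err deg -0.3
tool delta mm [-1.7 -0.8 24. ]
```

```bash
python3 -m creep '[0,0,12,0,0,0,0,0,12,0,0,0,0,0,12,0,0,0,0,0,12,0,0,0]'; python3 st.py -8 -76 110;  python3 -m creep '[0,0,8,0,0,0,0,0,8,0,0,0,0,0,5,0,0,0]'; python3 st.py -8 -76 108
```

```text
clock: 4.7
tool_pos: [0.6155, -0.135, 0.1286]
eef_rot: [1.0, 0.028, 0.004, 0.008]
contact_force: [-0.1, -0.6, -0.4]
opening: 0.004
t 4.7 sorter mm [ -3.9 -80.8 128.6] F [-0.1 -0.6 -0.4] op 0.0
toolx [0.998 0.056 0.008] toolz [ 0.009 -0.015 -1.   ] yaw err deg -0.5
tool delta mm [-4.3 -5.  18.5]
clock: 4.95
tool_pos: [0.6141, -0.1368, 0.1041]
eef_rot: [1.0, 0.027, 0.003, 0.008]
contact_force: [0.1, 0.3, -0.4]
opening: 0.001
t 4.95 sorter mm [ -5.4 -82.5 104.1] F [ 0.1  0.3 -0.4] op 0.0
toolx [0.998 0.055 0.005] toolz [ 0.006 -0.016 -1.   ] yaw err deg -0.5
tool delta mm [-2.6 -6.4 -4. ]
```

```bash
python3 -m creep '[0,0,-15,0,0,0,0,0,-25,0,0,0,0,0,-30,0,0,0,0,0,-20,0,0,0,0,0,0,0,0,0]';python3 st.py
python3 - <<'E'
from h import *
d=snapshot("side")
im=d["color"][:,:,::-1];cv2.imwrite("pics/s3.png",cv2.resize(im[100:280,250:460],None,fx=3.5,fy=3.3))
E
```

```text
clock: 5.37
tool_pos: [0.611, -0.1357, 0.1923]
eef_rot: [1.0, 0.027, -0.002, 0.007]
contact_force: [0.6, -0.3, 1.2]
opening: 0.001
t 5.37 sorter mm [ -8.4 -81.2 192.3] F [ 0.6 -0.3  1.2] op 0.0
toolx [ 0.999  0.054 -0.004] toolz [-0.003 -0.015 -1.   ] yaw err deg -0.6
```

View pics/s3.png

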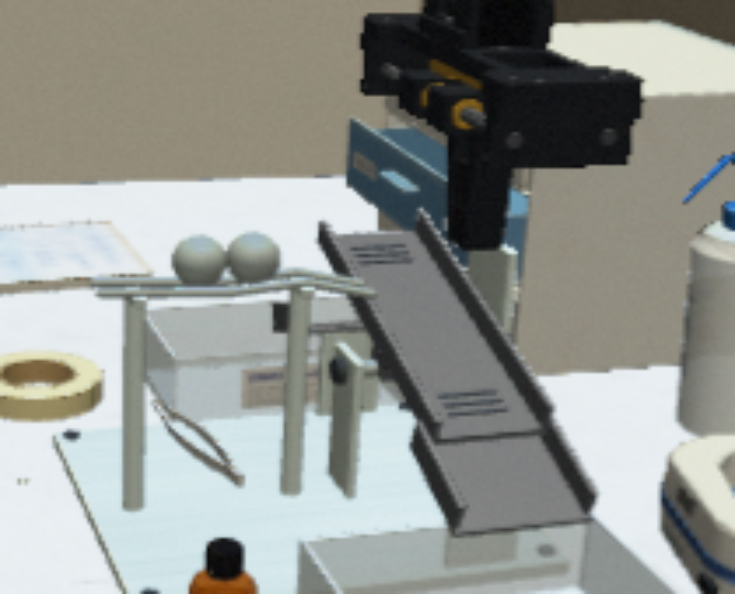

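```bash
python3 -m creep '[0,0,-30,0,0,0,-20,0,-5,0,0,0,-34,-10,0,0,0,-0.6,-34,-20,0,0,0,0,-34,-20,0,0,0,0]';python3 -m creep '[-20,-15,0,0,0,0,0,0,0,0,0,0,0,0,0,0,0,0]';python3 st.py -177 0 200
```

```text
clock: 5.83
tool_pos: [0.4868, -0.0952, 0.2209]
eef_rot: [1.0, 0.03, -0.001, 0.008]
contact_force: [0.7, 0.2, -0.1]
opening: 0.004
clock: 6.08
tool_pos: [0.4537, -0.078, 0.2177]
eef_rot: [0.999, 0.032, -0.008, 0.007]
contact_force: [0.5, 0.1, -0.8]
opening: 0.007
t 6.08 sorter mm [-161.8  -13.6  217.7] F [ 0.5  0.1 -0.8] op 0.01
toolx [ 0.998  0.064 -0.017] toolz [-0.016 -0.015 -1.   ] yaw err deg -0.0
tool delta mm [-14.9 -13.8  17.8]
```

```bash
python3 -m creep '[-16,-14,0,0.9,-0.9,0,0,0,0,0,0,0,0,0,0,0,0,0]';python3 st.py -177 0 160
```

```text
clock: 6.33
tool_pos: [0.4385, -0.0659, 0.2161]
eef_rot: [0.999, 0.031, -0.017, -0.001]
contact_force: [1.4, 0.8, -0.1]
opening: 0.007
t 6.33 sorter mm [-176.1   -0.4  216.1] F [ 1.4  0.8 -0.1] op 0.01
toolx [ 0.997  0.063 -0.033] toolz [-0.033  0.    -0.999] yaw err deg -0.1
tool delta mm [ 1.  -0.3 56.1]
```

```bash
python3 -m creep '[0,0,15,0,1.9,0,0,0,15,0,0,0,0,0,10,0,0,0,0,0,0,0,0,0,0,0,0,0,0,0]';python3 st.py -177 0 159
python3 - <<'E'
from h import *
d=snapshot("side")
im=d["color"][:,:,::-1];cv2.imwrite("pics/s4.png",cv2.resize(im[100:260,230:430],None,fx=3.5,fy=3.5))
E
```

```text
clock: 6.75
tool_pos: [0.4468, -0.0697, 0.1735]
eef_rot: [1.0, 0.03, 0.005, 0.0]
contact_force: [0.1, -0.3, 0.3]
opening: 0.004
t 6.75 sorter mm [-168.    -4.8  173.5] F [ 0.1 -0.3  0.3] op 0.0
toolx [0.998 0.059 0.011] toolz [ 0.011 -0.    -1.   ] yaw err deg -0.3
tool delta mm [-9.2 -4.8 14.4]
```

View pics/s4.png

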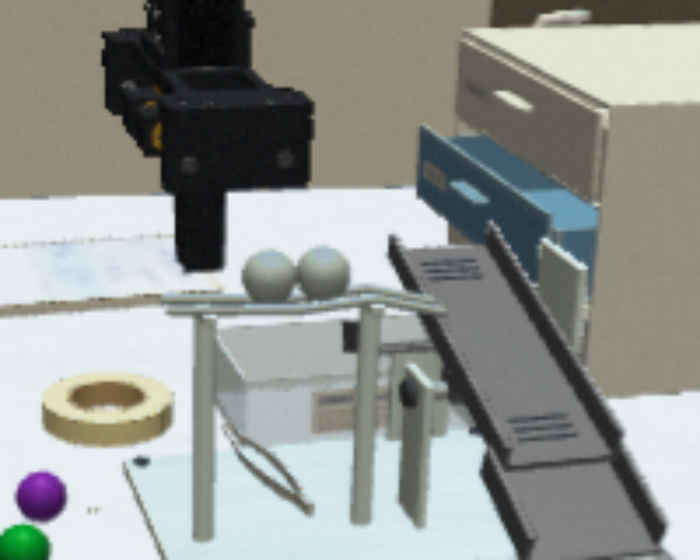

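```bash
python3 -m creep '[-6,-4,8,0,-0.4,0,-2,-1,5,0,0,0,0,0,0,0,0,0,0,0,0,0,0,0]';python3 st.py -140 0 159
```

```text
clock: 7.13
tool_pos: [0.4402, -0.0653, 0.1603]
eef_rot: [1.0, 0.029, 0.004, 0.001]
contact_force: [-0.4, -0.3, 0.4]
opening: 0.003
t 7.13 sorter mm [-174.4    0.   160.3] F [-0.4 -0.3  0.4] op 0.0
toolx [0.998 0.058 0.007] toolz [ 0.007 -0.001 -1.   ] yaw err deg -0.3
tool delta mm [34.4 -0.2  1.5]
```

```bash
python3 -m creep '[6,0,0,0,0,0,6,0,0,0,0,0,6,0,0,0,0,0,6,0,0,0,0,0]';python3 st.py -130 0 159;python3 -m creep '[5,0,0,0,0,0,5,0,0,0,0,0,5,0,0,0,0,0,5,0,0,0,0,0]';python3 st.py -100 0 159
python3 - <<'E'
from h import *
d=snapshot("side")
im=d["color"][:,:,::-1];cv2.imwrite("pics/s5.png",cv2.resize(im[100:260,230:430],None,fx=3.5,fy=3.5))
E
```

```text
clock: 7.47
tool_pos: [0.4652, -0.0638, 0.1611]
eef_rot: [1.0, 0.029, 0.003, 0.001]
contact_force: [-1.4, 0.4, 0.3]
opening: 0.008
t 7.47 sorter mm [-1.494e+02 -1.000e-01  1.611e+02] F [-1.4  0.4  0.3] op 0.01
toolx [0.998 0.058 0.006] toolz [ 0.007 -0.002 -1.   ] yaw err deg -0.3
tool delta mm [19.3 -0.2  2.2]
clock: 7.8
tool_pos: [0.4866, -0.0617, 0.1612]
eef_rot: [1.0, 0.03, 0.002, 0.0]
contact_force: [-2.7, -0.2, 0.8]
opening: 0.003
t 7.8 sorter mm [-127.8    0.6  161.2] F [-2.7 -0.2  0.8] op 0.0
toolx [0.998 0.059 0.004] toolz [ 0.004 -0.001 -1.   ] yaw err deg -0.3
tool delta mm [27.8  0.5  2.3]
```

View pics/s5.png

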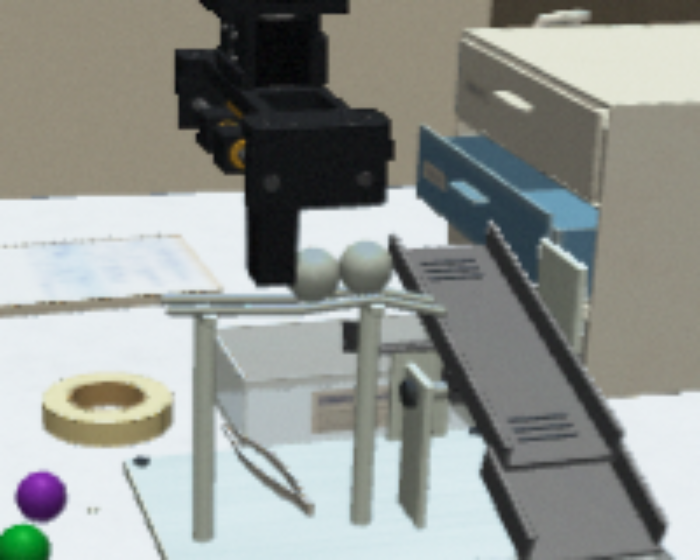

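```bash
python3 -m creep '[5,0,0,0,0,0,5,0,0,0,0,0,0,0,0,0,0,0]';python3 st.py -100 0 160
python3 - <<'E'
from h import *
d=snapshot("side")
im=d["color"][:,:,::-1];cv2.imwrite("pics/s6a.png",cv2.resize(im[100:260,230:430],None,fx=3.5,fy=3.5))
E
```

```text
clock: 8.1
tool_pos: [0.4998, -0.061, 0.1614]
eef_rot: [1.0, 0.03, 0.004, 0.0]
contact_force: [-0.8, 0.2, 0.1]
opening: 0.006
t 8.1 sorter mm [-114.6    0.5  161.4] F [-0.8  0.2  0.1] op 0.01
toolx [0.998 0.06  0.007] toolz [ 0.007 -0.001 -1.   ] yaw err deg -0.3
tool delta mm [14.6  0.4  1.5]
```

View pics/s6a.png

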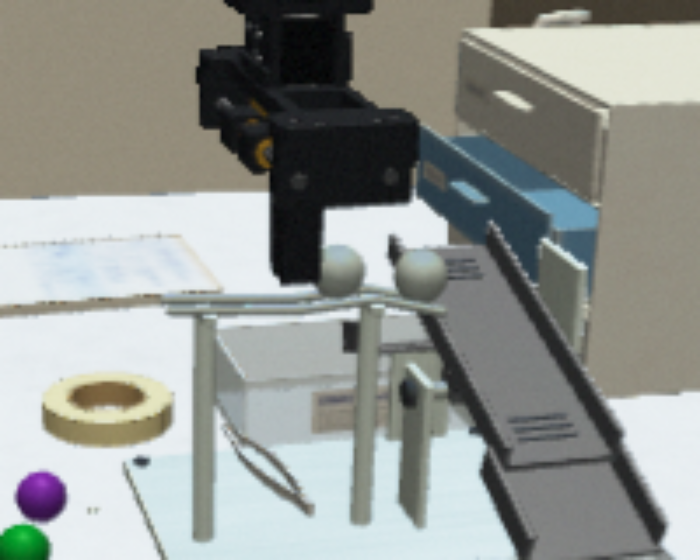

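Front ball is away. Hold a moment to let it run through, then look before pushing the rear one.

```bash
python3 -m creep '[0,0,0,0,0,0,0,0,0,0,0,0,0,0,0,0,0,0,0,0,0,0,0,0,0,0,0,0,0,0]';python3 -m creep '[0,0,0,0,0,0,0,0,0,0,0,0,0,0,0,0,0,0,0,0,0,0,0,0,0,0,0,0,0,0]';python3 st.py -100 0 160
python3 - <<'E'
from h import *
d=snapshot("side")
im=d["color"][:,:,::-1];cv2.imwrite("pics/s7.png",cv2.resize(im[100:330,230:480],None,fx=2.6,fy=2.6))
E
```

```text
clock: 8.57
tool_pos: [0.4995, -0.0615, 0.1615]
eef_rot: [1.0, 0.029, 0.004, 0.001]
contact_force: [-0.1, 0.2, 0.2]
opening: 0.006
clock: 8.98
tool_pos: [0.4995, -0.0616, 0.1615]
eef_rot: [1.0, 0.029, 0.004, 0.001]
contact_force: [-0.4, 0.7, -0.0]
opening: 0.005
t 8.98 sorter mm [-1.149e+02 -1.000e-01  1.615e+02] F [-0.4  0.7 -0. ] op 0.0
toolx [0.998 0.059 0.008] toolz [ 0.008 -0.001 -1.   ] yaw err deg -0.3
tool delta mm [14.9 -0.2  1.6]
```

View pics/s7.png

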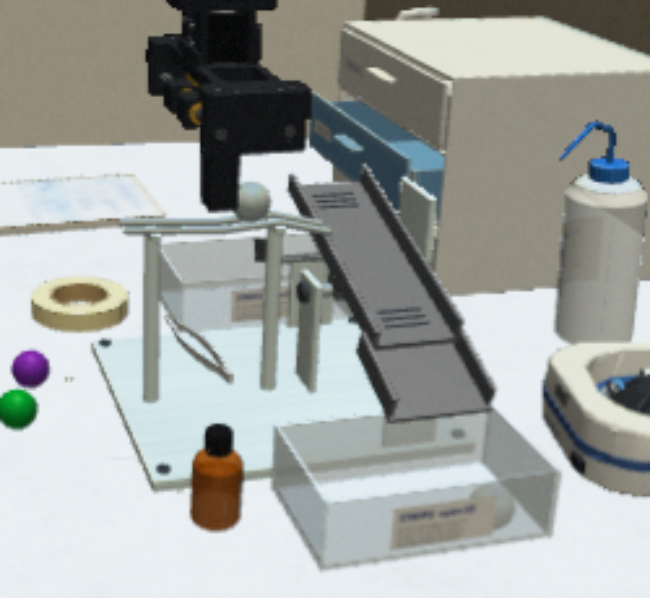

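Front ball is in the right box (at about (492,507) in the crop); the gate stayed over. Now the rear ball.

```bash
python3 -m creep '[5,0,0,0,0,0,5,0,0,0,0,0,5,0,0,0,0,0,5,0,0,0,0,0]';python3 st.py
python3 - <<'E'
from h import *
d=snapshot("side")
im=d["color"][:,:,::-1];cv2.imwrite("pics/s8.png",cv2.resize(im[100:330,230:480],None,fx=2.6,fy=2.6))
E
```

```text
clock: 9.37
tool_pos: [0.5182, -0.0599, 0.1614]
eef_rot: [1.0, 0.03, 0.001, 0.0]
contact_force: [-1.1, 0.8, 1.4]
opening: 0.007
t 9.37 sorter mm [-96.2   0.4 161.4] F [-1.1  0.8  1.4] op 0.01
toolx [0.998 0.059 0.003] toolz [ 0.003 -0.001 -1.   ] yaw err deg -0.3
```

View pics/s8.png

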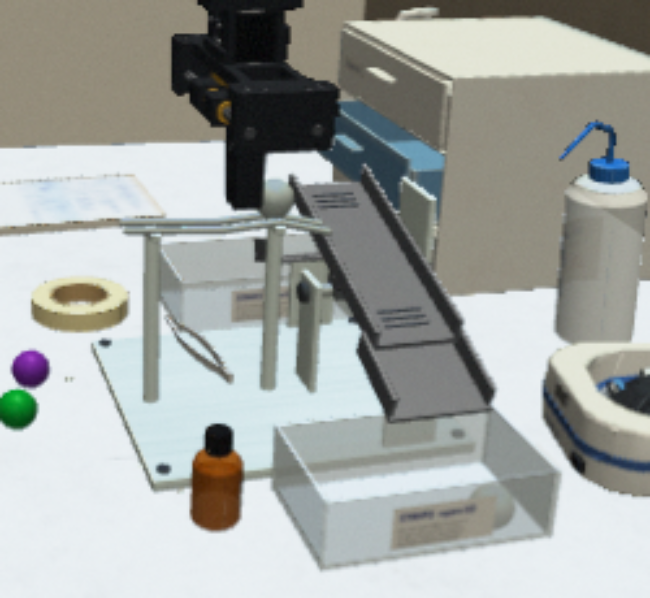

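```bash
python3 -m creep '[5,0,0,0,0,0,0,0,0,0,0,0,0,0,0,0,0,0,0,0,0,0,0,0]';python3 st.py
python3 - <<'E'
from h import *
d=snapshot("side")
im=d["color"][:,:,::-1];cv2.imwrite("pics/s9.png",cv2.resize(im[100:330,230:480],None,fx=2.6,fy=2.6))
E
```

```text
clock: 9.75
tool_pos: [0.5285, -0.0599, 0.1616]
eef_rot: [1.0, 0.029, 0.005, 0.001]
contact_force: [-0.4, 0.3, 0.5]
opening: 0.004
t 9.75 sorter mm [-85.9  -0.3 161.6] F [-0.4  0.3  0.5] op 0.0
toolx [0.998 0.059 0.01 ] toolz [ 0.01  -0.001 -1.   ] yaw err deg -0.3
```

View pics/s9.png

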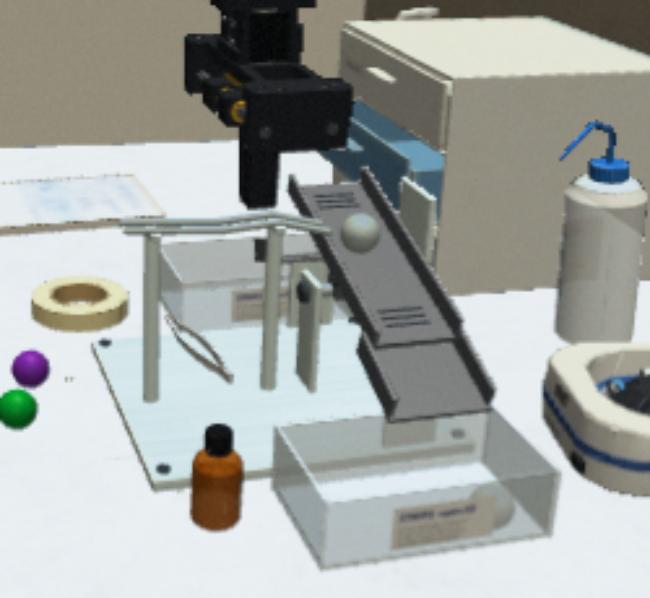

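Rear ball is on the gate, rolling right. Raise the arm clear and let things settle.

```bash
python3 -m creep '[0,0,-15,0,0,0,0,0,-20,0,0,0,0,0,-20,0,0,0,-20,0,-10,0,0,0,-20,0,0,0,0,0]';python3 -m creep '[-20,0,0,0,0,0,0,0,0,0,0,0,0,0,0,0,0,0,0,0,0,0,0,0,0,0,0,0,0,0]'; for i in 1 2; do python3 -m creep '[0,0,0,0,0,0,0,0,0,0,0,0,0,0,0,0,0,0,0,0,0,0,0,0,0,0,0,0,0,0]'|head -1;done; python3 st.py
python3 - <<'E'
from h import *
p=np.load("p.npy")
for k in range(2):
    d=snapshot("side")
    im=d["color"][:,:,::-1]
print("proj box floor, z=.018:",proj(d,s2w(p,[(-.03,-.177,.018)])).round(0))
for t in("ball_rear","tape","forceps","bottle"):print(t,[(np.round(r["xy"],1).tolist(),round(r["score"],2)) for r in find_in(t,"side")])
cv2.imwrite("pics/s10.png",cv2.resize(im[100:330,230:480],None,fx=2.6,fy=2.6))
E
```

```text
clock: 10.22
tool_pos: [0.4895, -0.062, 0.2279]
eef_rot: [1.0, 0.03, 0.006, 0.001]
contact_force: [0.5, -0.1, -0.5]
opening: 0.007
clock: 10.63
tool_pos: [0.4664, -0.0641, 0.2292]
eef_rot: [1.0, 0.029, 0.006, 0.001]
contact_force: [0.1, 1.0, 0.6]
opening: 0.01
clock: 11.05
clock: 11.47
t 11.47 sorter mm [-1.451e+02 -1.000e-01  2.283e+02] F [-0.7 -0.5  0.7] op 0.01
toolx [0.998 0.059 0.013] toolz [ 0.013 -0.002 -1.   ] yaw err deg -0.3
proj box floor, z=.018: [[387. 289.]]
ball_rear [([238.4, 242.3], 0.7), ([233.3, 257.6], 0.69), ([424.4, 275.7], 0.66)]
tape []
forceps [([313.3, 240.5], 0.47)]
bottle [([312.7, 285.2], 0.65)]
```

View pics/s10.png

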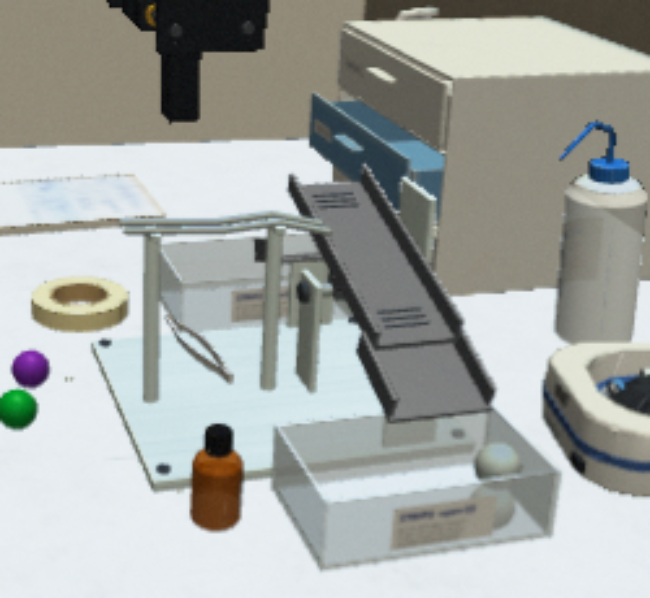

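```bash
python3 -m creep '[0,0,0,0,0,0,0,0,0,0,0,0,0,0,0,0,0,0,0,0,0,0,0,0,0,0,0,0,0,0]'|head -1
python3 - <<'E'
from h import *
p=np.load("p.npy");c,s=np.cos(p[2]),np.sin(p[2])
d=snapshot("side");im=d["color"][:,:,::-1];cv2.imwrite("pics/s11.png",cv2.resize(im[230:330,320:460],None,fx=5.5,fy=5.5,interpolation=2))
for uv in((499,463),(492,507)):
  for z in(.018,.035,.045):
    P=atz(d,(uv[0]/2.6+230,uv[1]/2.6+100),z);q=P[:2]-p[:2];print(uv,z,round(c*q[0]+s*q[1],4),round(-s*q[0]+c*q[1],4))
d=snapshot("top");im=d["color"][:,:,::-1];cv2.imwrite("pics/t11.png",cv2.resize(cv2.convertScaleAbs(im[80:300,200:450],alpha=2),None,fx=2.7,fy=2.7))
E
```

```text
clock: 12.18
(499, 463) 0.018 0.0461 -0.1578
(499, 463) 0.035 0.0306 -0.1839
(499, 463) 0.045 0.0215 -0.1993
(492, 507) 0.018 0.0155 -0.2077
(492, 507) 0.035 0.0012 -0.2319
(492, 507) 0.045 -0.0072 -0.2461
```

View pics/s11.png

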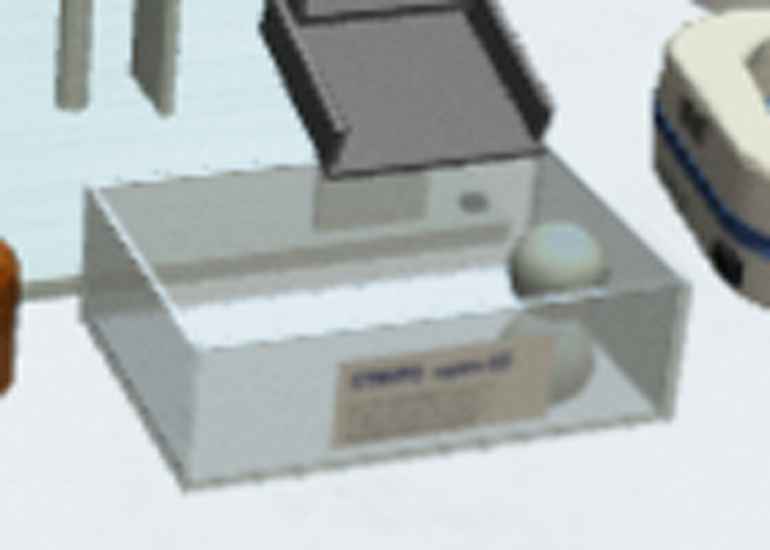

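View pics/t11.png

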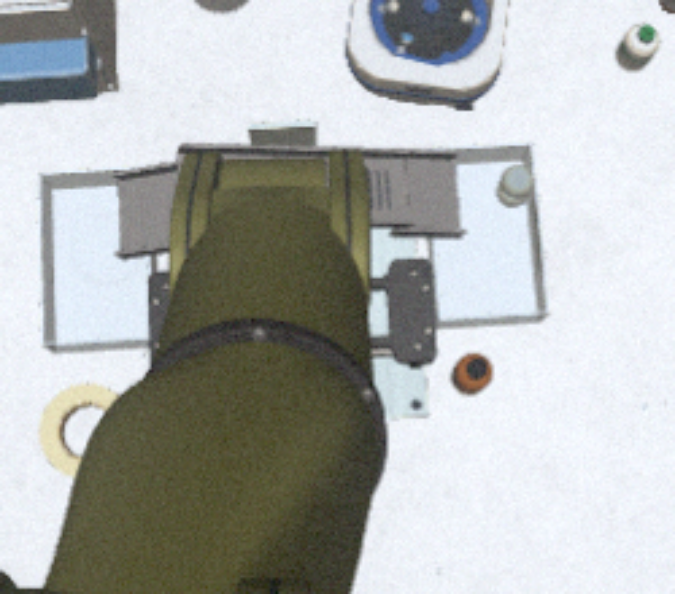

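```bash
python3 -m creep '[0,0,0,0,0,0,0,0,0,0,0,0,0,0,0,0,0,0,0,0,0,0,0,0,0,0,0,0,0,0]'|head -1
python3 - <<'E'
from h import *
p=np.load("p.npy");c,s=np.cos(p[2]),np.sin(p[2])
d=snapshot("side");t=snapshot("top")
a=cv2.resize(d["color"][255:315,400:460,::-1],None,fx=6.5,fy=6.5,interpolation=2)
b=cv2.resize(cv2.convertScaleAbs(t["color"][125:185,360:420,::-1],alpha=1.7),None,fx=6.5,fy=6.5,interpolation=2)
cv2.imwrite("pics/z12.png",cv2.hconcat([a,b]))
E
```

```text
clock: 12.7
```

View pics/z12.png

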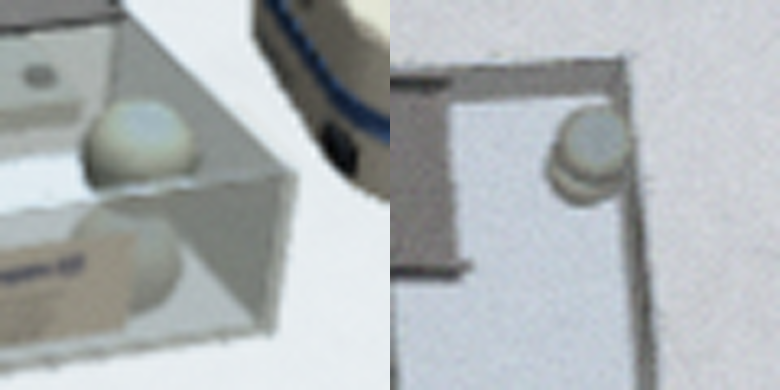

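Run:
```python
from h import *
p=np.load("p.npy");c,s=np.cos(p[2]),np.sin(p[2])
d=snapshot("side");t=snapshot("top")
for a,b in(((421.7,277.8),(391.2,147.3)),((419.5,294.7),(390.3,150.7))):
    P=tri([d,t],[a,b]);q=P[:2]-p[:2];print(P.round(4),"sorter",(c*q[0]+s*q[1]).round(4),(-s*q[0]+c*q[1]).round(4), "repr",(proj(d,P)-a).round(1),(proj(t,P)-b).round(1))
```

```text
[ 0.6426 -0.26    0.0507] sorter 0.0151 -0.2073 repr [[-0.6  0.1]] [[ 0.1 -0.4]]
[ 0.6421 -0.2622  0.0197] sorter 0.0144 -0.2094 repr [[-0.3  0.1]] [[ 0.1 -0.2]]
```

```bash
for i in 1 2 3 4 5 6 7 8 9 10 11 12; do python3 -m creep '[0,0,0,0,0,0,0,0,0,0,0,0,0,0,0,0,0,0,0,0,0,0,0,0,0,0,0,0,0,0]'|head -2|tail -1;done
python3 - <<'E'
from h import *
d=snapshot("side");t=snapshot("top");print(get_state()["clock"])
a=cv2.resize(d["color"][255:315,400:460,::-1],None,fx=6.5,fy=6.5,interpolation=2)
b=cv2.resize(cv2.convertScaleAbs(t["color"][125:185,360:420,::-1],alpha=1.7),None,fx=6.5,fy=6.5,interpolation=2)
n=cv2.hconcat([a,b]);cv2.imwrite("pics/z13.png",n)
for sl in (slice(0,390),slice(390,780)):
    print(cv2.phaseCorrelate(cv2.cvtColor(cv2.imread("pics/z12.png"),6)[:,sl].astype(np.float32),cv2.cvtColor(n,6)[:,sl].astype(np.float32)))
E
```

```text
tool_pos: [0.4695, -0.0636, 0.2283]
tool_pos: [0.4695, -0.0636, 0.2283]
tool_pos: [0.4695, -0.0636, 0.2283]
tool_pos: [0.4695, -0.0636, 0.2283]
tool_pos: [0.4695, -0.0636, 0.2283]
tool_pos: [0.4695, -0.0636, 0.2283]
tool_pos: [0.4695, -0.0636, 0.2283]
tool_pos: [0.4695, -0.0636, 0.2283]
tool_pos: [0.4695, -0.0636, 0.2283]
tool_pos: [0.4695, -0.0636, 0.2283]
tool_pos: [0.4695, -0.0636, 0.2283]
tool_pos: [0.4695, -0.0636, 0.2283]
18.0
((0.015935255585333152, -0.00041161074653928154), 0.9344429737091065)
((-0.005734194682531779, 0.004434510949465675), 0.7663337554931641)
```

View pics/z13.png

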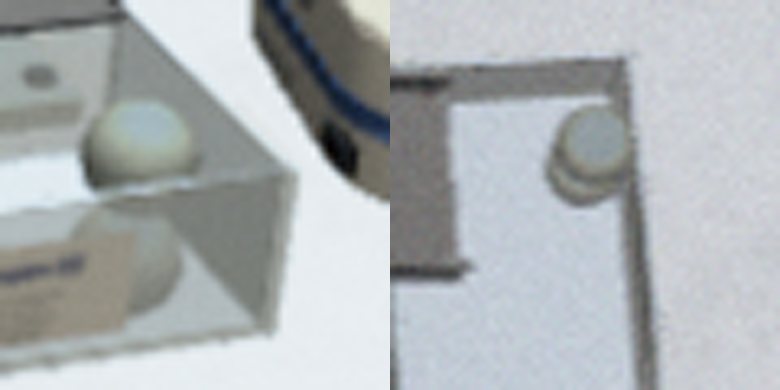

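```bash
python3 -c "
from plant import finish_job
print(finish_job())"
```

```text
the job is handed in; nothing more can be done
None
```

I pressed the raised right wing down past level and the gate rocked over to its other stop. I then pushed the balls over the crest one at a time. Both rolled by themselves over the gate and down the right chute into the right clear box. The job was handed in at about 18 s with the arm clear, and no verdict was given.

**Last checks:**
- **Gate:** it was still tipped right in the last full side view, at about 11.5 s. I judged this by eye and did not measure the angle.
- **Balls:** both lie inside the right box at about sorter x = 15, y = -208 mm, and neither moved in pictures about 5 s apart.
- **Bystanders:** the bottle, tape and forceps look unmoved. The detector missed the tape in its last check, so that one is by eye only.

**Doubt:** the second ball came to rest on top of the first instead of on the floor. I measured its centre at 50.7 mm, over the 50 mm limit, though the measurement is only good to about 2 mm. Geometry puts it at 48 mm at most (3 mm floor plus 15 mm to the first ball's centre plus 30 mm), and the lower ball read 1.7 mm too high in the same measurement. That margin is thin, and I could not improve it without touching a ball.

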